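Pack the water-sample caddy

ROBOT

A 6-joint arm with a two-finger parallel gripper is mounted at the origin on the work surface. World frame = base frame: x ahead of the robot, y to its left, z up, the work surface at z = 0. Lengths are in mm, angles in rad, forces in N, time in s.
With the tool pointing down it reaches from about 350 to 800 mm from the base axis. Payload 7.3 kg.
Tool frame: the origin (TCP) lies at the very end of the fingers, on their centre line; the grasp point (between the pads) lies 19 mm behind it; z points along the fingers, y is the line along which they close (so a half turn about z gives the same grasp; the last joint's range is limited). The gripper opens to 85 mm and grips with 20 to 120 N. Pads are 22 mm wide; open, the fingers measure 114 mm over their backs; the gripper's body (76 mm by 85 mm) begins 54 mm behind the grasp point. The pads swing forward as they close: fully open they stand 13 mm farther back than shut.
Start: joints at [1.181, 0.342, 1.524, -0, 1.275, -0.146], TCP at [126.714, 509.498, 231.322] pointing down, gripper open.
Joint ranges: [-2.53, 2.53], [-0.77, 2.02], [0.04, 2.7], [-1, 4.14], [0.28, 2.66], [-3.11, 3.11]. Speed limits (rad/s): [2.57, 2.57, 3.14, 3.14, 3.14, 3.14].

INTERFACE

Orientations are given as a 3x3 rotation matrix whose columns are the frame's x, y, z axes.
In Python, from rig import arm gives the robot as it stands.
- The arm moves only by the shell command python3 -m handwheel 'ROWS' [FORCE]. ROWS is JSON, a list of rows, each a list of 3 entries, a list of its own where there are three numbers: the shift along the tool's x, y, z in mm, then the turn, a rotation vector about the tool's x, y, z in rad, then the opening, from 0 (shut) to 1 (fully open). In form: [[[x, y, z], [rx, ry, rz], fingers], ...]. A call has 1 to 5 rows; each row shifts and turns the commanded pose from where the row before left it, along the tool's axes as they then stand; what a row does not reach is not made up. A row lasts 1/12 s, in which the tool goes at most 41.7 mm and 7.16 degrees, less where a joint would pass 70% of its speed; a pose out of reach is approached as far as the arm can. A call is refused whole if a number of a shift passes 41.7 or a number of a turn 0.125, either way. A call with a gripper value outside its range is refused whole. The fingers move at their own pace and stop on an object; FORCE is the grip in N (left out, the last holds). Time passes only in rows, so rows that do not move let the fingers close. It gives the time, the measured TCP pose, the force, the opening and the grip force at its end, in the units of the state.
- arm.sense(): the state, without advancing time (a new reading comes with each control period).
- arm.snapshot(name): name is "scene" or "side" or "wrist"; returns the picture (384x512x3 uint8, red, green, blue); there is no depth.
- arm.camera_model(name): a dict with "vertical_fov" (degrees; the focal length in pixels is half the picture's height over the tangent of half this angle, whatever the lens; pixels are square), "cx", "cy" (the principal point, pixels), "R" (3x3) and "t" (3): a world point X has camera coordinates R X + t. Camera axes: x right, y down, z forward; pixel columns grow to the right and rows downward; lengths in mm; the calibration is good to about 2 mm. A picture is of the moment at which its call begins: read the wrist's pose just before it. camera_model takes no time and is no camera call; for the wrist camera it gives the pose at the moment of the call.
- arm.hand_in(): hands the job in; it is judged then, once.
The state is a dict: "t": time; "qpos": joint angles; "qd": joint speeds; "effort": joint torques, N m; "position": TCP position; "tool_rot": TCP orientation; "contact_force": force on the tool from outside, world axes, zero at the start; "torque": the same for the moment, N m; "finger_gap": finger opening in mm; "finger_force": force on a finger pad.
Only numpy, scipy, OpenCV 4.12 (cv2) and the standard library are available. Lean on these libraries where they do the work, as an engineer would, in place of code of your own. Each camera call takes 0.05 s, during which the arm holds its last target. There are 200 camera calls.

TASK

Pack the caddy on the filtration bench: stand each of the three brown (amber) sample jars upright in the bay whose disc matches its cap colour, and leave the two white jars where they are, though their caps are the same colours. When all three jars are in, lay the white stirring rod over them so that it rests in the notches of the two end plates and sticks out beyond both. Keep the jars upright, and set everything down rather than dropping it.

Things in the scene. Friction and masses are not known exactly. Their poses are not given: they have to be found in the camera images.
- caddy: Grey caddy, fixed. 76 mm (its x) by 240 mm (its y); origin: centre of its underside. Floor 4 mm thick. Three bays at y = -68, 0, +68 mm, each 68 (x) by 64 (y) mm inside; side walls 14 mm high, dividers 12 mm. At y = -117 and +117 mm upright end plates, 6 mm thick, 76 mm wide, 94 mm high, each with a notch in the middle of its top edge, 32 mm wide, 10 mm deep (bottom 84 mm above the bench).
- disc_red: Red disc, 52 mm in diameter and 3 mm thick, fixed in the middle of one bay of the caddy (which bay varies): it marks the bay of the amber jar with the red cap. Origin at the centre of its underside, 4 mm above the bench; a jar standing on it has its underside 7 mm above the bench.
- disc_yellow: Yellow disc, 52 mm in diameter and 3 mm thick, fixed in the middle of one bay of the caddy (which bay varies): it marks the bay of the amber jar with the yellow cap. Origin at the centre of its underside, 4 mm above the bench; a jar standing on it has its underside 7 mm above the bench.
- disc_blue: Blue disc, 52 mm in diameter and 3 mm thick, fixed in the middle of one bay of the caddy (which bay varies): it marks the bay of the amber jar with the blue cap. Origin at the centre of its underside, 4 mm above the bench; a jar standing on it has its underside 7 mm above the bench.
- jar_red: Brown (amber) sample jar with a red screw cap, standing upright. 66 mm tall: round body 46 mm in diameter and 46 mm high, flat shoulder, thin neck, cap 28 mm in diameter on top. Origin at the centre of its underside, z up. About 130 g.
- jar_yellow: Brown (amber) sample jar with a yellow screw cap, standing upright. 66 mm tall: round body 46 mm in diameter and 46 mm high, flat shoulder, thin neck, cap 28 mm in diameter on top. Origin at the centre of its underside, z up. About 130 g.
- jar_blue: Brown (amber) sample jar with a blue screw cap, standing upright. 66 mm tall: round body 46 mm in diameter and 46 mm high, flat shoulder, thin neck, cap 28 mm in diameter on top. Origin at the centre of its underside, z up. About 130 g.
- white_jar_red: White sample jar with a red screw cap, standing upright. 66 mm tall: round body 46 mm in diameter and 46 mm high, flat shoulder, thin neck, cap 28 mm in diameter on top. Origin at the centre of its underside, z up. About 130 g. A look-alike that does not belong in the caddy.
- white_jar_blue: White sample jar with a blue screw cap, standing upright. 66 mm tall: round body 46 mm in diameter and 46 mm high, flat shoulder, thin neck, cap 28 mm in diameter on top. Origin at the centre of its underside, z up. About 130 g. A look-alike that does not belong in the caddy.
- rod: White stirring rod with a teal band around its middle, square section 10 x 10 mm, 300 mm long, lying flat on the bench. Origin at its middle (centre of the bar, 5 mm above the bench at the start), x along its length. About 50 g.
Not all that is in view belongs to the job. Leave any green look-alike of the jar_blue alone.

How it is judged (in metres and radians):
On the way, in this order (a step that is already met when the one before it is completed fails the run):
1. all three brown jars stand in their own bays (horizontal distance between jar_red and disc_red below 0.016 m and z of jar_red in the frame of disc_red between -0.001 and 0.007 m and angle between each of jar_red, jar_yellow, jar_blue's own z axis and vertical below 0.1 rad and linear speed of each of jar_red, jar_yellow, jar_blue below 0.03 m/s and horizontal distance between jar_yellow and disc_yellow below 0.016 m and z of jar_yellow in the frame of disc_yellow between -0.001 and 0.007 m and horizontal distance between jar_blue and disc_blue below 0.016 m and z of jar_blue in the frame of disc_blue between -0.001 and 0.007 m and contact force between each of jar_red, jar_yellow, jar_blue and the fingers below 0.05 N), for 0.2 s.
2. the rod rests in both notches, over the jars (z of rod in the frame of caddy between 0.083 and 0.095 m and x of rod in the frame of caddy between -0.015 and 0.015 m and y of rod in the frame of caddy between -0.028 and 0.028 m and angle between the x axis of rod and the y axis of caddy, either way round below 0.13 rad and linear speed of each of rod, jar_red, jar_yellow, jar_blue below 0.03 m/s and horizontal distance between jar_red and disc_red below 0.016 m and z of jar_red in the frame of disc_red between -0.001 and 0.007 m and angle between each of jar_red, jar_yellow, jar_blue's own z axis and vertical below 0.1 rad and horizontal distance between jar_yellow and disc_yellow below 0.016 m and z of jar_yellow in the frame of disc_yellow between -0.001 and 0.007 m and horizontal distance between jar_blue and disc_blue below 0.016 m and z of jar_blue in the frame of disc_blue between -0.001 and 0.007 m), for 0.2 s.
At the end, for the whole second after the job is handed in: Brown jars upright (0.1 rad) on the disc of their cap's colour (centres within 16 mm); rod in both notches, along the caddy (0.13 rad), its middle within 15 mm across and 28 mm along of the caddy's middle; all released and at rest; white jars within 20 mm of where they began (all of step 2 and contact force between each of jar_red, jar_yellow, jar_blue, rod and the fingers below 0.05 N and distance of each of white_jar_red, white_jar_blue from where it was at the start of the episode below 0.02 m); the robot touches nothing.
It fails at once if a white jar is moved more than 20 mm or tipped (distance of any of white_jar_red, white_jar_blue from where it was at the start of the episode above 0.02 m or angle between any of white_jar_red, white_jar_blue's own z axis and vertical above 0.4 rad).
It fails at once if a brown jar is tipped over (more than 0.6 rad) (angle between any of jar_red, jar_yellow, jar_blue's own z axis and vertical above 0.6 rad).
It fails at once if a jar or the rod is dropped (falls free, faster than 0.6 m/s, out of the gripper from well above its place) ((height (world z) of jar_red above 0.03 m and contact force between jar_red and the arm below 0.01 N and contact force between jar_red and the fingers below 0.01 N and linear speed of jar_red above 0.6 m/s) or (height (world z) of jar_yellow above 0.03 m and contact force between jar_yellow and the arm below 0.01 N and contact force between jar_yellow and the fingers below 0.01 N and linear speed of jar_yellow above 0.6 m/s) or (height (world z) of jar_blue above 0.03 m and contact force between jar_blue and the arm below 0.01 N and contact force between jar_blue and the fingers below 0.01 N and linear speed of jar_blue above 0.6 m/s) or (height (world z) of rod above 0.11 m and contact force between rod and the arm below 0.01 N and contact force between rod and the fingers below 0.01 N and linear speed of rod above 0.6 m/s)).
It also fails if it takes over 96 s, if anything falls off the work surface, if the arm or the gripper's body presses on something with over 40 N, if the wrist force passes 120 N, or if a joint passes its speed limit or range.

## Working session

There is one attempt and no reset: what is moved stays moved. The work goes in short steps, Python scripts to look and compute and a shell command to move; the robot and the scene stay as the last step left them, time stands still between calls to the robot, and variables do not carry over. Pictures are saved under pics/ and viewed, at most 14 in all, crops included, and the job is handed in when it is done.

```bash
mkdir -p pics; ls; python3 - <<'E'
from rig import arm
import cv2,numpy as np
for n in ("scene","side"):
    im=arm.snapshot(n); cv2.imwrite(f"pics/{n}0.png",im[:,:,::-1]); c=arm.camera_model(n); print(n,c)
s=arm.sense(); print(s)
E
```

```text
pics
scene {'vertical_fov': 50.68820397226774, 'cx': 253.38078537038746, 'cy': 185.33650953451246, 'R': array([[-0.53842653,  0.84266385, -0.00380823],
       [ 0.70939892,  0.4508275 , -0.54176354],
       [-0.45480769, -0.29440142, -0.84052232]]), 't': array([ 292.72280108, -384.66609066, 1325.90525792])}
side {'vertical_fov': 43.864080577245836, 'cx': 259.30336056299353, 'cy': 195.70576600175494, 'R': array([[-0.98082143, -0.19425601, -0.01593506],
       [-0.12401566,  0.68505628, -0.71785654],
       [ 0.15036435, -0.70211288, -0.69600867]]), 't': array([ 521.24054789,   75.14335898, 1385.83233709])}
{'t': 0.1, 'qpos': array([ 1.18103414e+00,  3.42661282e-01,  1.52492665e+00, -3.10764821e-06,
        1.27540604e+00, -1.45994687e-01]), 'qd': array([-0.00072609, -0.00261396, -0.00197748, -0.0015    ,  0.00117534,
       -0.00026022]), 'effort': array([ 2.32774575e-03, -4.34435606e+01, -2.46498352e+01, -9.36039146e-05,
        4.52893437e-03,  5.67094446e-05]), 'position': array([126.55199276, 509.14646475, 230.68938318]), 'tool_rot': array([[-9.70435705e-01,  2.41359197e-01, -5.29707992e-04],
       [ 2.41359695e-01,  9.70434859e-01, -1.29735155e-03],
       [ 2.00919373e-04, -1.38684642e-03, -9.99999018e-01]]), 'contact_force': array([ 0.35865597, -0.47262295, -0.09185913]), 'torque': array([ 0.03004504, -0.01240679, -0.04423162]), 'finger_force': 0.0, 'finger_gap': 85.19810035109444}
```

View pics/scene0.png

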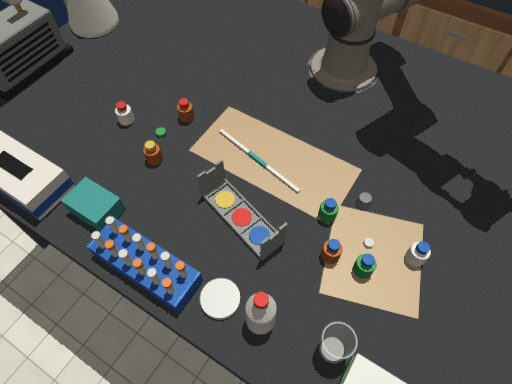

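View pics/side0.png

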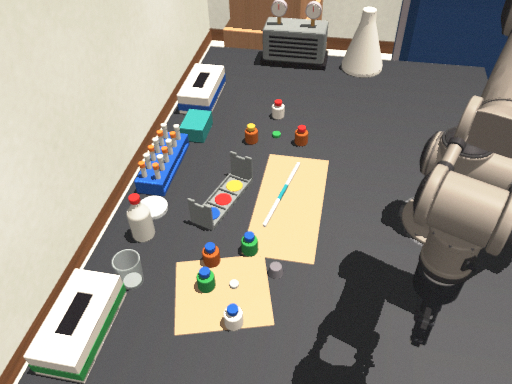

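The scene view shows the amber jar caps at red (185,104), yellow (151,146) and blue (334,244). The white jars are at (122,106) and (423,247), the discs at Y (225,199), R (241,217) and B (259,235), and the rod runs from (221,132) to (297,189). The side view agrees with this. Green jars sit at (328,204) and (367,261).

```bash
cat > h.py <<'E'
import numpy as np,cv2
from rig import arm
def f(c): return 192/np.tan(np.radians(c["vertical_fov"])/2)
def ray(c,u,v,z):
    d=c["R"].T@np.array([(u-c["cx"])/f(c),(v-c["cy"])/f(c),1]); o=-c["R"].T@c["t"]
    return (o+d*(z-o[2])/d[2])
def proj(c,X):
    p=c["R"]@np.asarray(X,float)+c["t"]; return p[:2]/p[2]*f(c)+[c["cx"],c["cy"]]
H={"r":[((0,150,90),(7,255,255)),((172,150,90),(180,255,255))],"y":[((20,130,110),(34,255,255))],"b":[((104,130,60),(125,255,255))]}
def mask(im,k):
    h=cv2.cvtColor(im,cv2.COLOR_RGB2HSV); m=0
    for a,b in H[k]: m=m|cv2.inRange(h,a,b)
    return m
def blob(im,k,u,v,R=14):
    m=mask(im,k); n,l,st,ce=cv2.connectedComponentsWithStats(m)
    best=max((i for i in range(1,n) if np.hypot(*(ce[i]-[u,v]))<R),key=lambda i:st[i,4],default=None)
    return None if best is None else (ce[best],st[best,4])
E
python3 - <<'E'
from h import *
S=cv2.imread("pics/scene0.png")[:,:,::-1].copy();D=cv2.imread("pics/side0.png")[:,:,::-1].copy()
cs,cd=arm.camera_model("scene"),arm.camera_model("side")
T={"jr":("r",185,104,301,129,63),"jy":("y",151,146,251,128,63),"jb":("b",334,244,210,248,63),"wr":("r",122,106,278,104,63),"wb":("b",423,247,232,311,63),"dy":("y",225,199,234,186,7),"dr":("r",241,217,223,199,7),"db":("b",259,235,212,213,7)}
for n,(k,a,b,c,d,z) in T.items():
    p,q=blob(S,k,a,b),blob(D,k,c,d)
    print(n,p and (ray(cs,*p[0],z).round(),p[1]),q and (ray(cd,*q[0],z).round(),q[1]))
for a,b in(((221,132),(299,164)),((297,189),(265,222))): print("rod",ray(cs,*a,5).round(),ray(cd,*b,5).round())
c=arm.camera_model("wrist"); s=arm.sense(); print(c, s["tool_rot"].T@(-c["R"].T@c["t"]-s["position"]), s["tool_rot"].T@c["R"].T)
E
```

```text
jr (array([ 447., -298.,   63.]), np.int32(83)) (array([ 444., -297.,   63.]), np.int32(57))
jy (array([ 616., -281.,   63.]), np.int32(67)) (array([ 616., -279.,   63.]), np.int32(48))
jb (array([615., 260.,  63.]), np.int32(112)) (array([611., 262.,  63.]), np.int32(91))
wr (array([ 552., -442.,   63.]), np.int32(75)) (array([ 549., -442.,   63.]), np.int32(44))
wb (array([512., 433.,  63.]), np.int32(126)) (array([509., 436.,  63.]), np.int32(103))
dy (array([622., -39.,   7.]), np.int32(245)) (array([620., -37.,   7.]), np.int32(132))
dr (array([642.,  26.,   7.]), np.int32(265)) (array([640.,  28.,   7.]), np.int32(142))
db (array([661.,  88.,   7.]), np.int32(250)) (array([648.,  88.,   7.]), np.int32(67))
rod [ 441. -177.    5.] [ 433. -179.    5.]
rod [493. 104.   5.] [495.  97.   5.]
{'vertical_fov': 62.429562608553674, 'cx': 256.656137302453, 'cy': 192.76225000272518, 'R': array([[ 0.24045199,  0.97065975, -0.00157957],
       [ 0.91819101, -0.22692604,  0.32469963],
       [ 0.31481442, -0.07952502, -0.94581587]]), 't': array([-524.85455448,  -42.74241049,  381.18904324])} [  83.78866662    0.53053921 -142.87870426] [[ 9.34624508e-04 -9.45750896e-01 -3.24891318e-01]
 [ 9.99999545e-01  9.46597695e-04  1.21205036e-04]
 [ 1.92911601e-04 -3.24891283e-01  9.45751350e-01]]
```

```bash
cat >> h.py <<'E'
def plan(x,y,z,yaw=None):
    s=arm.sense(); R=s["tool_rot"]; d=R.T@(np.array([x,y,z])-s["position"]); a=np.arctan2(R[1,1],R[0,1])
    n=0 if yaw is None else -((yaw-a+np.pi/2)%np.pi-np.pi/2)
    print("pos",s["position"].round(1),"yaw",round(a,3),"shift",d.round(1),"norm",np.linalg.norm(d).round(),"rz",np.round(n,3),"q6",s["qpos"][5].round(2),"tilt",R[:2,2].round(3))
E
python3 - <<'E'
from h import *
cs,cd=arm.camera_model("scene"),arm.camera_model("side")
for a,b in(((329,204),(250,238)),((368,260),(206,273))): print("green",ray(cs,*a,63).round(),ray(cd,*b,63).round())
print("beads",ray(cs,364,197,20),ray(cs,369,243,5)); print("rodmid",ray(cs,258,159,10),ray(cd,283,192,10))
g=ray(cs,*(368,260),63)-[613,261,63]; print(np.arctan2(g[1],g[0]))
plan(613,261,150,-0.29)
E
```

```text
green [524. 204.  63.] [513. 214.  63.]
green [606. 341.  63.] [597. 346.  63.]
beads [431.83892792 263.81567977  20.        ] [535.17426755 326.9897191    5.        ]
rodmid [468.69623833 -32.79162757  10.        ] [463.08962215 -32.06503464  10.        ]
1.653736287881202
pos [126.6 509.1 230.7] yaw 1.327 shift [-532.  -123.3   80.8] norm 552.0 rz -1.525 q6 -0.15 tilt [-0.001 -0.001]
```

```bash
m="python3 -m handwheel"
$m '[[[-38,-8.8,3],[0,0,0],1],[[-38,-8.8,3],[0,0,0],1],[[-38,-8.8,3],[0,0,0],1],[[-38,-8.8,3],[0,0,0],1],[[-38,-8.8,3],[0,0,0],1]]' 40
$m '[[[-38,-8.8,3],[0,0,0],1],[[-38,-8.8,3],[0,0,0],1],[[-38,-8.8,3],[0,0,0],1],[[-38,-8.8,3],[0,0,0],1],[[-38,-8.8,3],[0,0,0],1]]'
$m '[[[-38,-8.8,3],[0,0,0],1],[[-38,-8.8,3],[0,0,0],1],[[-38,-8.8,3],[0,0,0],1],[[-38,-8.8,3],[0,0,0],1]]'
$m '[[[0,0,0],[0,0,0.115],1],[[0,0,0],[0,0,0.115],1],[[0,0,0],[0,0,0.115],1],[[0,0,0],[0,0,0.115],1],[[0,0,0],[0,0,0.115],1]]'
$m '[[[0,0,0],[0,0,0.115],1],[[0,0,0],[0,0,0.115],1],[[0,0,0],[0,0,0.115],1],[[0,0,0],[0,0,0.115],1],[[0,0,0],[0,0,0.115],1]]'
$m '[[[0,0,0],[0,0,0.115],1],[[0,0,0],[0,0,0.115],1],[[0,0,0],[0,0,0.115],1],[[0,0,0],[0,0,0.115],1],[[0,0,0],[0,0,0],1]]'
python3 - <<'E'
from h import *
plan(613,261,120,-0.29); c=arm.camera_model("wrist"); im=arm.snapshot("wrist"); cv2.imwrite("pics/w1.png",im[:,:,::-1])
print(proj(c,[613,261,66]))
m=mask(im,"b"); n,l,st,ce=cv2.connectedComponentsWithStats(m)
for i in range(1,n):
    if st[i,4]>100: print(st[i],ce[i],ray(c,*ce[i],66).round(1))
E
```

```text
t: 0.52
position: [301.6, 419.8, 215.9]
tool_rot: [[-0.971, 0.241, -0.0], [0.241, 0.971, -0.0], [0.0, -0.0, -1.0]]
contact_force: [0.1, 1.1, -0.5]
finger_gap: 85.3
finger_force: 0.0
t: 0.93
position: [475.6, 331.0, 200.8]
tool_rot: [[-0.97, 0.242, -0.001], [0.242, 0.97, -0.0], [0.001, -0.0, -1.0]]
contact_force: [0.4, 0.7, 0.6]
finger_gap: 85.7
finger_force: 0.0
t: 1.27
position: [614.5, 260.2, 188.6]
tool_rot: [[-0.97, 0.242, -0.001], [0.242, 0.97, -0.0], [0.001, -0.0, -1.0]]
contact_force: [0.4, 1.7, -0.1]
finger_gap: 85.4
finger_force: 0.0
t: 1.68
position: [613.1, 261.3, 188.5]
tool_rot: [[-0.679, 0.734, -0.001], [0.734, 0.679, -0.0], [0.001, -0.001, -1.0]]
contact_force: [0.5, -0.1, 0.8]
finger_gap: 85.5
finger_force: 0.0
t: 2.1
position: [613.0, 261.4, 188.6]
tool_rot: [[-0.17, 0.985, -0.001], [0.985, 0.17, -0.0], [-0.0, -0.001, -1.0]]
contact_force: [-0.2, 0.2, 0.3]
finger_gap: 85.5
finger_force: 0.0
t: 2.52
position: [613.0, 261.4, 188.7]
tool_rot: [[0.283, 0.959, -0.001], [0.959, -0.283, -0.0], [-0.001, -0.001, -1.0]]
contact_force: [-0.8, 0.2, 0.8]
finger_gap: 85.6
finger_force: 0.0
pos [613.  261.4 188.7] yaw -0.287 shift [-0.4  0.2 68.7] norm 69.0 rz 0.003 q6 0.58 tilt [-0.001 -0.   ]
[256.90174898 185.6316931 ]
[  39    0   46   32 1198] [62.30383973 14.30133556] [512.  429.9  66. ]
[203  85   8  26 121] [206.31404959  97.83471074] [594.9 343.5  66. ]
[244 169  28  32 667] [257.52473763 184.70464768] [613.8 261.7  66. ]
[166 248  30  29 654] [181.08715596 261.72782875] [521.7 208.   66. ]
[ 474  278   38   71 1772] [495.50451467 306.89051919] [808.1  69.6  66. ]
```

View pics/w1.png

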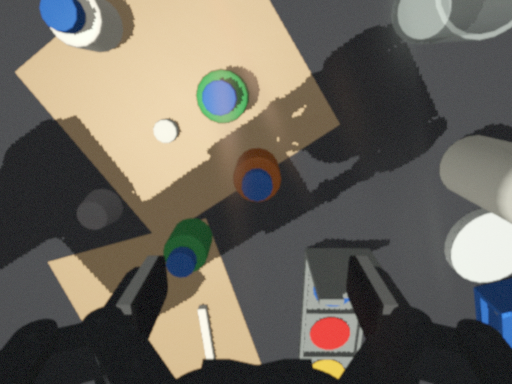

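The wrist view confirms the brown blue-cap jar straight below the tool at (257,185). The greens are at (181,262) and (219,97), both clear of the fingers.

```bash
m="python3 -m handwheel"
$m '[[[0,0,38],[0,0,0],1],[[0,0,38],[0,0,0],1],[[0,0,38],[0,0,0],1],[[0,0,30],[0,0,0],1],[[0,0,18],[0,0,0],1]]' | head -2
$m '[[[0,0,10],[0,0,0],1],[[0,0,0],[0,0,0],1],[[0,0,0],[0,0,0],0],[[0,0,0],[0,0,0],0],[[0,0,0],[0,0,0],0]]' 40
$m '[[[0,0,0],[0,0,0],0],[[0,0,0],[0,0,0],0],[[0,0,0],[0,0,0],0],[[0,0,0],[0,0,0],0],[[0,0,0],[0,0,0],0]]'
python3 -c "
from h import *
plan(660,90,100,-.29)"
```

```text
t: 2.98
position: [610.9, 260.8, 22.8]
t: 3.4
position: [614.5, 261.9, 19.4]
tool_rot: [[0.279, 0.96, 0.003], [0.96, -0.279, 0.001], [0.002, 0.003, -1.0]]
contact_force: [-0.4, -0.3, -0.6]
finger_gap: 51.8
finger_force: 0.0
t: 3.82
position: [614.4, 261.9, 19.5]
tool_rot: [[0.279, 0.96, 0.003], [0.96, -0.279, 0.001], [0.002, 0.003, -1.0]]
contact_force: [0.2, 1.1, 5.3]
finger_gap: 45.1
finger_force: 41.4
pos [614.4 261.9  19.5] yaw -0.283 shift [-152.2   92.   -80.6] norm 195.0 rz 0.007 q6 0.57 tilt [0.003 0.001]
```

```bash
m="python3 -m handwheel"
$m '[[[0,0,-20],[0,0,0],0],[[0,0,-32],[0,0,0],0],[[0,0,-32],[0,0,0],0],[[0,0,-32],[0,0,0],0],[[0,0,-5],[0,0,0],0]]' 40
python3 - <<'E'
from h import *
plan(661,92,140,-.298)
c=arm.camera_model("wrist"); im=arm.snapshot("wrist"); cv2.imwrite("pics/w2.png",im[:,:,::-1])
for k,p in(("r",(641,27,7)),("y",(621,-38,7)),("b",(661,92,7))):
    q=proj(c,p); b=blob(im,k,*q,R=40); print(k,q.round(),b, b and ray(c,*b[0],7).round(1))
E
```

```text
t: 4.23
position: [616.0, 262.5, 145.6]
tool_rot: [[0.279, 0.96, 0.011], [0.96, -0.279, 0.003], [0.006, 0.009, -1.0]]
contact_force: [2.4, 0.1, -0.5]
finger_gap: 44.6
finger_force: 41.4
pos [616.  262.5 145.6] yaw -0.283 shift [-151.2   90.7    5.5] norm 176.0 rz 0.015 q6 0.57 tilt [0.011 0.003]
r [333. 363.] None None
y [328. 407.] None None
b [339. 315.] None None
```

View pics/w2.png

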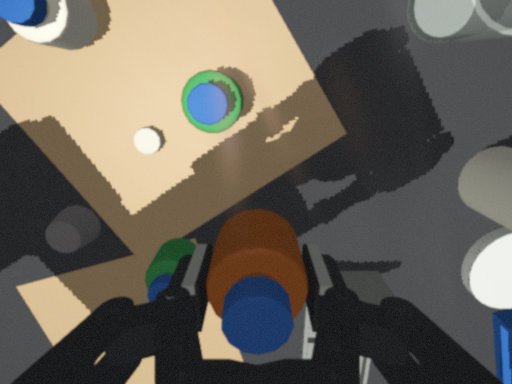

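The blue jar sits upright between the fingers at (257,290), with the grip holding.

```bash
m="python3 -m handwheel"
$m '[[[-20,12,0],[0,0,0],0],[[-38,23,0],[0,0,0],0],[[-38,23,0],[0,0,0],0],[[-35,21,0],[0,0,0],0],[[-20,12,0],[0,0,0.015],0]]' |head -2
$m '[[[0,0,0],[0,0,0],0],[[0,0,0],[0,0,0],0]]' |head -2
python3 - <<'E'
from h import *
plan(661,92,26.5,-.298)
for n in ("scene","side"): im=arm.snapshot(n); cv2.imwrite(f"pics/{n}1.png",cv2.resize(im[100:292,140:396] if n=="scene" else im[100:292,100:356],None,fx=2.5,fy=2.5)[:,:,::-1])
E
```

```text
t: 4.7
position: [657.1, 92.1, 136.8]
t: 4.87
position: [656.6, 94.8, 136.8]
pos [656.6  94.8 136.8] yaw -0.301 shift [ -1.4   5.3 110.3] norm 110.0 rz -0.003 q6 0.33 tilt [-0.002  0.   ]
```

View pics/side1.png

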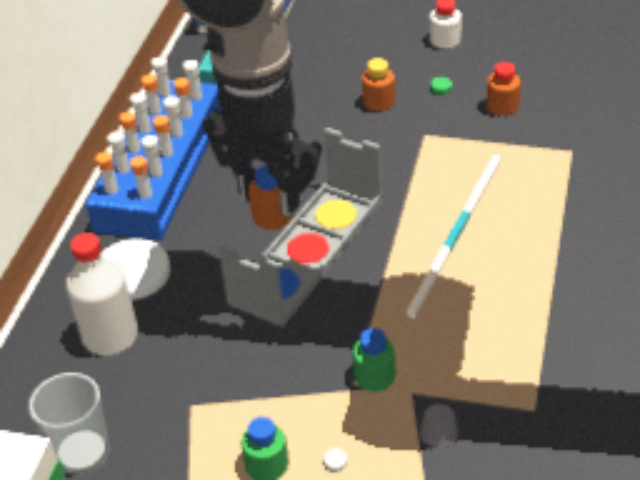

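The side view shows the jar above the blue bay, with the red disc at (308,248) and yellow at (335,214) in the crop. The brown jar hangs upright, so I'll lower it.

```bash
m="python3 -m handwheel"
$m '[[[-0.7,2.7,30],[0,0,0],0],[[-0.7,2.7,30],[0,0,0],0],[[0,0,25],[0,0,0],0],[[0,0,12],[0,0,0],0],[[0,0,4],[0,0,0],0]]' |head -2
$m '[[[0,0,2],[0,0,0],0],[[0,0,0],[0,0,0],0],[[0,0,0],[0,0,0],0]]'
python3 - <<'E'
from h import *
plan(661,92,26.5,-.298)
E
```

```text
t: 5.38
position: [659.7, 95.0, 34.3]
t: 5.63
position: [662.8, 93.9, 37.1]
tool_rot: [[0.293, 0.956, 0.003], [0.956, -0.293, 0.0], [0.001, 0.003, -1.0]]
contact_force: [0.7, -0.5, -0.5]
finger_gap: 45.2
finger_force: 41.4
pos [662.8  93.9  37.1] yaw -0.297 shift [-2.4 -1.2 10.6] norm 11.0 rz 0.001 q6 0.32 tilt [0.003 0.   ]
```

```bash
m="python3 -m handwheel"
$m '[[[-1,-1,4],[0,0,0],0],[[-1,0,3],[0,0,0],0],[[0,0,2],[0,0,0],0],[[0,0,0],[0,0,0],0],[[0,0,0],[0,0,0],0]]'
$m '[[[0,0,1],[0,0,0],0],[[0,0,0],[0,0,0],0],[[0,0,0],[0,0,0],0]]'
```

```text
t: 6.05
position: [660.3, 91.7, 26.5]
tool_rot: [[0.294, 0.956, 0.0], [0.956, -0.294, -0.0], [0.0, 0.0, -1.0]]
contact_force: [-1.3, 0.1, 0.1]
finger_gap: 44.8
finger_force: 41.5
t: 6.3
position: [660.3, 91.7, 26.5]
tool_rot: [[0.294, 0.956, 0.001], [0.956, -0.294, -0.0], [-0.0, 0.001, -1.0]]
contact_force: [-3.1, -1.4, 6.7]
finger_gap: 45.2
finger_force: 42.2
```

```bash
m="python3 -m handwheel"
$m '[[[0,0,0],[0,0,0],0.75],[[0,0,0],[0,0,0],1],[[0,0,0],[0,0,0],1],[[0,0,0],[0,0,0],1],[[0,0,0],[0,0,0],1]]' |tail -2
$m '[[[0,0,-15],[0,0,0],1],[[0,0,-35],[0,0,0],1],[[0,0,-38],[0,0,0],1],[[0,0,-38],[0,0,0],1],[[0,0,-20],[0,0,0],1]]' |head -2
python3 - <<'E'
from h import *
c=arm.camera_model("wrist"); im=arm.snapshot("wrist"); cv2.imwrite("pics/w3.png",im[:,:,::-1])
for k,p in(("r",(641,27,7)),("y",(621,-38,7)),("b",(661,92,72))):
    q=proj(c,p); b=blob(im,k,*q,R=40); print(k,q.round(),b, b and ray(c,*b[0],p[2]).round(1))
plan(445.5,-297.5,150,-.298)
E
```

```text
finger_gap: 85.7
finger_force: 0.0
t: 7.13
position: [661.9, 92.0, 176.5]
r [255. 232.] (array([254.98091343, 232.26175869]), np.int32(1467)) [641.2  27.1   7. ]
y [255. 286.] (array([255.24137931, 285.25902165]), np.int32(1247)) [621.6 -37.8   7. ]
b [255. 192.] (array([258.37127846, 192.46234676]), np.int32(571)) [663.8  91.2  72. ]
pos [663.2  92.1 179.7] yaw -0.298 shift [-436.4  -94.1   26.9] norm 447.0 rz 0.0 q6 0.32 tilt [0.012 0.   ]
```

View pics/w3.png

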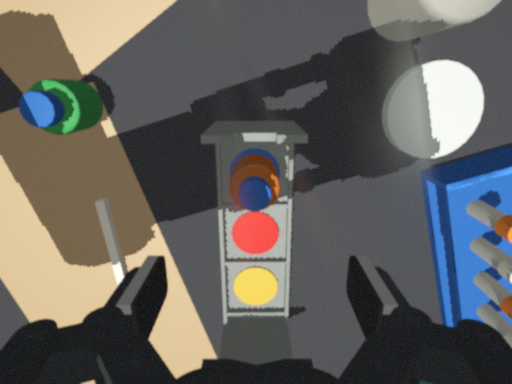

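The wrist view shows the blue-cap jar on its blue disc at (255,190). The red disc at (255,232) and yellow at (255,286) are exactly where I estimated them.

```bash
m="python3 -m handwheel"
$m '[[[-25,-5.4,0],[0,0,0],1],[[-36.4,-7.8,0],[0,0,0],1],[[-36.4,-7.8,0],[0,0,0],1],[[-36.4,-7.8,0],[0,0,0],1],[[-36.4,-7.8,0],[0,0,0],1]]' |head -2
$m '[[[-36.4,-7.8,0],[0,0,0],1],[[-36.4,-7.8,0],[0,0,0],1],[[-36.4,-7.8,0],[0,0,0],1],[[-36.4,-7.8,0],[0,0,0],1],[[-36.4,-7.8,0],[0,0,0],1]]' |head -2
$m '[[[-36.4,-7.8,0],[0,0,0],1],[[-36.4,-7.8,0],[0,0,0],1],[[-11,-2.4,0],[0,0,0],1],[[0,0,0],[0,0,0],1],[[0,0,0],[0,0,0],1]]' |head -2
python3 - <<'E'
from h import *
c=arm.camera_model("wrist"); im=arm.snapshot("wrist"); cv2.imwrite("pics/w4.png",im[:,:,::-1])
for k,p in(("r",(445.5,-297.5,66)),("y",(616,-280,66)),("r",(550,-442,66))):
    q=proj(c,p); b=blob(im,k,*q,R=60); print(k,q.round(),b, b and ray(c,*b[0],p[2]).round(1))
plan(445.5,-297.5,18,-.298)
E
```

```text
t: 7.6
position: [574.0, -61.5, 170.9]
t: 8.02
position: [483.3, -224.2, 171.1]
t: 8.43
position: [442.5, -297.8, 171.0]
r [260. 191.] (array([260.00542299, 192.84056399]), np.int32(922)) [ 444.9 -299.4   66. ]
y [469. 107.] (array([467.56468531, 106.51223776]), np.int32(1144)) [ 615.  -279.5   66. ]
r [412. 299.] (array([413.06944444, 295.59722222]), np.int32(504)) [ 551.6 -438.1   66. ]
pos [ 442.9 -297.   171. ] yaw -0.298 shift [  0.2   2.6 153. ] norm 153.0 rz -0.0 q6 -0.44 tilt [-0.     0.001]
```

View pics/w4.png

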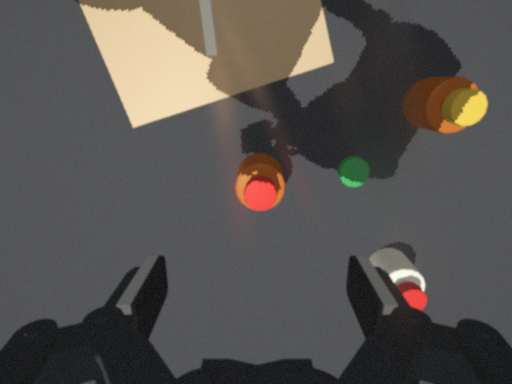

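The brown red-cap jar is under the tool at (260,185). The small green cap at (354,172) is about 90 mm away, clear of the fingers.

```bash
m="python3 -m handwheel"
$m '[[[0,2.2,36],[0,0,0],1],[[0,0,36],[0,0,0],1],[[0,0,36],[0,0,0],1],[[0,0,28],[0,0,0],1],[[0,0,12],[0,0,0],1]]' | head -2
$m '[[[0,0,4],[0,0,0],1],[[0,0,0],[0,0,0],1],[[0,0,0],[0,0,0],0],[[0,0,0],[0,0,0],0],[[0,0,0],[0,0,0],0]]' 40 |head -2
$m '[[[0,0,0],[0,0,0],0],[[0,0,0],[0,0,0],0],[[0,0,0],[0,0,0],0],[[0,0,0],[0,0,0],0],[[0,0,0],[0,0,0],0]]'
$m '[[[0,0,-20],[0,0,0],0],[[0,0,-35],[0,0,0],0],[[0,0,-35],[0,0,0],0],[[0,0,-35],[0,0,0],0],[[0,0,-15],[0,0,0],0]]'
python3 -c "
from h import *
plan(641,27,150,-.298)"
```

```text
t: 8.9
position: [443.9, -295.0, 19.4]
t: 9.32
position: [445.6, -298.8, 20.6]
t: 9.73
position: [445.5, -298.8, 20.7]
tool_rot: [[0.294, 0.956, 0.002], [0.956, -0.294, -0.001], [-0.001, 0.002, -1.0]]
contact_force: [0.1, 1.5, 6.6]
finger_gap: 45.0
finger_force: 40.5
t: 10.15
position: [446.1, -299.6, 164.3]
tool_rot: [[0.294, 0.956, 0.005], [0.956, -0.294, -0.005], [-0.003, 0.007, -1.0]]
contact_force: [1.5, -0.3, -1.5]
finger_gap: 44.6
finger_force: 41.7
pos [ 446.1 -299.6  164.3] yaw -0.298 shift [369.5  90.3  13.8] norm 381.0 rz -0.0 q6 -0.44 tilt [ 0.005 -0.005]
```

```bash
m="python3 -m handwheel"
$m '[[[20,5,0],[0,0,0],0],[[33.6,8.2,0],[0,0,0],0],[[33.6,8.2,0],[0,0,0],0],[[33.6,8.2,0],[0,0,0],0],[[33.6,8.2,0],[0,0,0],0]]' |head -2
$m '[[[33.6,8.2,0],[0,0,0],0],[[33.6,8.2,0],[0,0,0],0],[[33.6,8.2,0],[0,0,0],0],[[33.6,8.2,0],[0,0,0],0],[[33.6,8.2,0],[0,0,0],0]]' |head -2
$m '[[[33.6,8.2,0],[0,0,0],0],[[13.5,3.3,0],[0,0,0],0],[[0,0,0],[0,0,0],0],[[0,0,0],[0,0,0],0]]' |head -2
python3 -c "
from h import *
plan(641,27,27.7,-.298)"
```

```text
t: 10.57
position: [526.6, -160.6, 159.7]
t: 10.98
position: [615.2, -11.8, 159.5]
t: 11.32
position: [639.3, 28.9, 159.0]
pos [639.3  28.9 159. ] yaw -0.296 shift [ -1.2   2.3 131.3] norm 131.0 rz 0.002 q6 0.22 tilt [-0.001 -0.   ]
```

```bash
m="python3 -m handwheel"
$m '[[[-1,2,30],[0,0,0],0],[[0,0,35],[0,0,0],0],[[0,0,30],[0,0,0],0],[[0,0,15],[0,0,0],0],[[0,0,6],[0,0,0],0]]' |head -2
$m '[[[0,0,3],[0,0,0],0],[[0,0,0],[0,0,0],0],[[0,0,0],[0,0,0],0]]' | head -4
python3 -c "
from h import *
plan(641,27,27.7,-.298)"
```

```text
t: 11.73
position: [638.6, 25.2, 40.2]
t: 11.98
position: [642.1, 26.1, 41.9]
tool_rot: [[0.294, 0.956, 0.003], [0.956, -0.294, -0.0], [0.001, 0.003, -1.0]]
contact_force: [-0.3, -0.0, -1.5]
pos [642.1  26.1  41.9] yaw -0.299 shift [ 0.5 -1.3 14.2] norm 14.0 rz -0.001 q6 0.22 tilt [ 0.003 -0.   ]
```

```bash
m="python3 -m handwheel"
$m '[[[0,-1,6],[0,0,0],0],[[0,0,4],[0,0,0],0],[[0,0,2],[0,0,0],0],[[0,0,0],[0,0,0],0],[[0,0,0],[0,0,0],0]]' |head -4
$m '[[[0,0,1.5],[0,0,0],0],[[0,0,0],[0,0,0],0],[[0,0,0],[0,0,0],0]]'
```

```text
t: 12.4
position: [640.2, 27.1, 28.3]
tool_rot: [[0.293, 0.956, -0.0], [0.956, -0.293, 0.0], [0.0, -0.0, -1.0]]
contact_force: [0.7, 0.3, -0.9]
t: 12.65
position: [640.5, 27.1, 27.7]
tool_rot: [[0.294, 0.956, 0.001], [0.956, -0.294, 0.0], [0.0, 0.001, -1.0]]
contact_force: [-2.6, 0.9, 5.7]
finger_gap: 44.6
finger_force: 42.2
```

```bash
m="python3 -m handwheel"
$m '[[[0,0,0],[0,0,0],0.75],[[0,0,0],[0,0,0],1],[[0,0,0],[0,0,0],1],[[0,0,0],[0,0,0],1],[[0,0,0],[0,0,0],1]]' |tail -2
$m '[[[0,0,-15],[0,0,0],1],[[0,0,-35],[0,0,0],1],[[0,0,-38],[0,0,0],1],[[0,0,-38],[0,0,0],1],[[0,0,-15],[0,0,0],1]]' |head -2
python3 - <<'E'
from h import *
plan(615.5,-280,165,-.298)
c=arm.camera_model("scene")
for a in((160,132),(92,182),(121,200),(66,200)): print(ray(c,*a,30).round())
E
```

```text
finger_gap: 85.2
finger_force: 0.0
t: 13.48
position: [642.4, 26.9, 173.8]
pos [642.4  26.9 173.8] yaw -0.298 shift [-301.3   64.3    8.7] norm 308.0 rz 0.0 q6 0.22 tilt [ 0.008 -0.001]
[ 549. -308.   30.]
[ 775. -349.   30.]
[ 775. -248.   30.]
[ 849. -365.   30.]
```

```bash
m="python3 -m handwheel"
$m '[[[-25,5,0],[0,0,0],1],[[-36,7.7,0],[0,0,0],1],[[-36,7.7,0],[0,0,0],1],[[-36,7.7,0],[0,0,0],1],[[-36,7.7,0],[0,0,0],1]]' |head -2
$m '[[[-36,7.7,0],[0,0,0],1],[[-36,7.7,0],[0,0,0],1],[[-36,7.7,0],[0,0,0],1],[[-24.5,5.2,0],[0,0,0],1],[[0,0,0],[0,0,0],1]]' |head -2
$m '[[[0,0,0],[0,0,0],1],[[0,0,0],[0,0,0],1]]' |head -2
python3 - <<'E'
from h import *
c=arm.camera_model("wrist"); im=arm.snapshot("wrist")
b=blob(im,"y",*proj(c,(615.5,-280,66)),R=60); print(b[1],ray(c,*b[0],66).round(1))
plan(615.5,-280,19,-.298)
E
```

```text
t: 13.9
position: [624.5, -146.5, 167.9]
t: 14.32
position: [611.6, -285.8, 167.2]
t: 14.48
position: [612.9, -279.4, 167.5]
944 [ 616.4 -279.1   66. ]
pos [ 613.1 -278.8  167.7] yaw -0.297 shift [ -0.5   2.7 148.7] norm 149.0 rz 0.001 q6 -0.24 tilt [-0.     0.001]
```

```bash
m="python3 -m handwheel"
$m '[[[-0.5,2.7,36],[0,0,0],1],[[0,0,36],[0,0,0],1],[[0,0,36],[0,0,0],1],[[0,0,24],[0,0,0],1],[[0,0,12],[0,0,0],1]]' | head -2
$m '[[[0,0,4],[0,0,0],1],[[0,0,0],[0,0,0],1],[[0,0,0],[0,0,0],0],[[0,0,0],[0,0,0],0],[[0,0,0],[0,0,0],0]]' 40 |head -2
$m '[[[0,0,0],[0,0,0],0],[[0,0,0],[0,0,0],0],[[0,0,0],[0,0,0],0],[[0,0,0],[0,0,0],0],[[0,0,0],[0,0,0],0]]'
$m '[[[0,0,-20],[0,0,0],0],[[0,0,-35],[0,0,0],0],[[0,0,-35],[0,0,0],0],[[0,0,-35],[0,0,0],0],[[0,0,-15],[0,0,0],0]]'
python3 -c "
from h import *
plan(621.5,-38,150,-.298)"
```

```text
t: 14.95
position: [613.9, -278.3, 19.8]
t: 15.37
position: [616.4, -281.8, 21.8]
t: 15.78
position: [616.3, -281.8, 21.8]
tool_rot: [[0.294, 0.956, 0.003], [0.956, -0.294, -0.001], [-0.001, 0.003, -1.0]]
contact_force: [-1.1, 0.6, 6.4]
finger_gap: 44.7
finger_force: 41.0
t: 16.2
position: [617.0, -282.3, 165.8]
tool_rot: [[0.294, 0.956, 0.007], [0.956, -0.294, -0.004], [-0.002, 0.008, -1.0]]
contact_force: [0.3, -0.0, -1.0]
finger_gap: 44.4
finger_force: 41.4
pos [ 617.  -282.3  165.8] yaw -0.298 shift [234.9 -67.6  14.9] norm 245.0 rz -0.0 q6 -0.24 tilt [ 0.007 -0.004]
```

```bash
m="python3 -m handwheel"
$m '[[[20,-5.8,0],[0,0,0],0],[[34,-9.8,0],[0,0,0],0],[[34,-9.8,0],[0,0,0],0],[[34,-9.8,0],[0,0,0],0],[[34,-9.8,0],[0,0,0],0]]' |head -2
$m '[[[34,-9.8,0],[0,0,0],0],[[30,-8.6,0],[0,0,0],0],[[15,-4.2,0],[0,0,0],0],[[0,0,0],[0,0,0],0],[[0,0,0],[0,0,0],0]]' |head -2
python3 -c "
from h import *
plan(621.5,-38,28.8,-.298)"
```

```text
t: 16.62
position: [617.8, -117.6, 160.1]
t: 17.03
position: [619.8, -36.5, 160.0]
pos [619.8 -36.5 160. ] yaw -0.296 shift [ -0.9   1.9 131.2] norm 131.0 rz 0.002 q6 0.11 tilt [ 0.    -0.001]
```

```bash
m="python3 -m handwheel"
$m '[[[-1,1.5,30],[0,0,0],0],[[0,0,35],[0,0,0],0],[[0,0,30],[0,0,0],0],[[0,0,15],[0,0,0],0],[[0,0,6],[0,0,0],0]]' |head -2
$m '[[[0,0,3],[0,0,0],0],[[0,0,0],[0,0,0],0],[[0,0,0],[0,0,0],0]]' | head -4
$m '[[[0,0,6],[0,0,0],0],[[0,0,4],[0,0,0],0],[[0,0,2],[0,0,0],0],[[0,0,0],[0,0,0],0],[[0,0,0],[0,0,0],0]]' |head -4
$m '[[[0,0,0.5],[0,0,0],0],[[0,0,0],[0,0,0],0],[[0,0,0],[0,0,0],0]]'
```

```text
t: 17.45
position: [619.0, -40.0, 40.4]
t: 17.7
position: [621.9, -39.1, 42.2]
tool_rot: [[0.294, 0.956, 0.003], [0.956, -0.294, -0.0], [0.0, 0.003, -1.0]]
contact_force: [0.7, -0.3, -1.2]
t: 18.12
position: [621.0, -38.1, 28.9]
tool_rot: [[0.293, 0.956, 0.0], [0.956, -0.293, 0.0], [0.0, 0.0, -1.0]]
contact_force: [-0.6, 0.4, -0.4]
t: 18.37
position: [621.0, -38.1, 28.8]
tool_rot: [[0.293, 0.956, 0.0], [0.956, -0.293, 0.0], [0.0, 0.0, -1.0]]
contact_force: [-2.5, 1.5, 3.6]
finger_gap: 44.9
finger_force: 41.9
```

```bash
m="python3 -m handwheel"
$m '[[[0,0,0],[0,0,0],0.75],[[0,0,0],[0,0,0],1],[[0,0,0],[0,0,0],1],[[0,0,0],[0,0,0],1],[[0,0,0],[0,0,0],1]]' |tail -2
$m '[[[0,0,-15],[0,0,0],1],[[0,0,-35],[0,0,0],1],[[0,0,-38],[0,0,0],1],[[0,0,-38],[0,0,0],1],[[0,0,-15],[0,0,0],1]]' |head -2
python3 -c "
from h import *
plan(466,-33,170,-.2)"
```

```text
finger_gap: 85.3
finger_force: 0.0
t: 19.2
position: [623.0, -38.5, 175.1]
pos [623.  -38.5 175.1] yaw -0.298 shift [ -40.8 -151.8    3.8] norm 157.0 rz -0.098 q6 0.11 tilt [ 0.008 -0.001]
```

```bash
m="python3 -m handwheel"
$m '[[[-6,-22,0],[0,0,0],1],[[-9,-35,0],[0,0,0],1],[[-9,-35,0],[0,0,0],1],[[-9,-35,0],[0,0,0],1],[[-6,-24,0],[0,0,-0.1],0.4]]' |head -2
$m '[[[0,0,0],[0,0,0],0.4],[[0,0,0],[0,0,0],0.4],[[0,0,0],[0,0,0],0.4]]' |tail -2
python3 - <<'E'
from h import *
c=arm.camera_model("wrist"); im=arm.snapshot("wrist"); cv2.imwrite("pics/w5.png",im[:,:,::-1])
plan(466,-33,2,-.2)
h=cv2.cvtColor(im,cv2.COLOR_RGB2HSV); m=cv2.inRange(h,(80,90,50),(98,255,255))
n,l,st,ce=cv2.connectedComponentsWithStats(m)
for i in range(1,n):
    if st[i,4]>80: print(st[i],ce[i].round(),ray(c,*ce[i],9).round(1))
E
```

```text
t: 19.62
position: [461.9, -30.7, 169.1]
finger_gap: 38.6
finger_force: 0.0
pos [466.5 -31.4 169.6] yaw -0.199 shift [ -1.7  -0.4 167.6] norm 168.0 rz 0.001 q6 -0.03 tilt [ 0.002 -0.   ]
[253 144  10  66 596] [258. 176.] [467.3 -34.3   9. ]
```

View pics/w5.png

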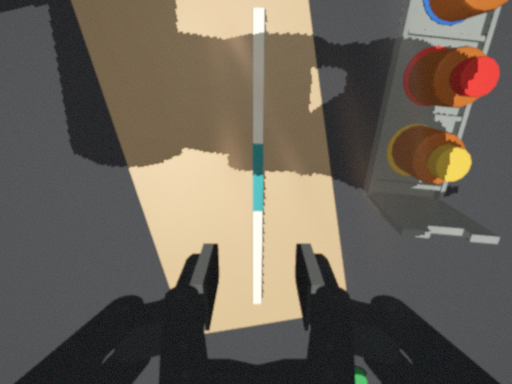

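The jars stand on their red and yellow discs. The rod runs from (259,8) to (257,303), with its band at (258,176).

```bash
python3 - <<'E'
from h import *
c=arm.camera_model("wrist"); a,b=ray(c,259,8,10),ray(c,257,303,10); print(a,b,(a+b)/2,np.linalg.norm(a-b),np.arctan2(*(a-b)[[1,0]])-np.pi/2)
mid=(a+b)/2
plan(467,-34,2,np.arctan2(*(a-b)[[1,0]])-np.pi/2)
E
m="python3 -m handwheel"
$m '[[[-2.5,0.5,38],[0,0,0],0.4],[[0,0,38],[0,0,0],0.4],[[0,0,35],[0,0,0],0.4],[[0,0,25],[0,0,0],0.4],[[0,0,12],[0,0,0],0.4]]' |head -2
$m '[[[0,0,4],[0,0,0],0.4],[[0,0,0],[0,0,0],0.4],[[0,0,0],[0,0,0],0.4]]'
```

```text
[497.2293351  109.92203818  10.        ] [ 437.03047346 -181.91951546   10.        ] [467.12990428 -35.99873864  10.        ] 297.9855623635565 -0.2034193876301167
pos [466.5 -31.4 169.6] yaw -0.199 shift [ -2.5   0.7 167.6] norm 168.0 rz 0.004 q6 -0.03 tilt [ 0.002 -0.   ]
t: 20.33
position: [464.4, -33.4, 17.7]
t: 20.58
position: [466.2, -33.8, 17.6]
tool_rot: [[0.197, 0.98, 0.001], [0.98, -0.197, -0.0], [0.0, 0.001, -1.0]]
contact_force: [-0.7, -0.9, 0.9]
finger_gap: 34.4
finger_force: 0.0
```

```bash
m="python3 -m handwheel"
$m '[[[-1,0.5,8],[0,0,0],0.4],[[0,0,5],[0,0,0],0.4],[[0,0,1.5],[0,0,0],0.4],[[0,0,0],[0,0,0],0.4],[[0,0,0],[0,0,0],0.4]]' |head -4
$m '[[[0,0,0],[0,0,0],0],[[0,0,0],[0,0,0],0],[[0,0,0],[0,0,0],0],[[0,0,0],[0,0,0],0],[[0,0,0],[0,0,0],0]]' 40
$m '[[[0,0,0],[0,0,0],0],[[0,0,0],[0,0,0],0],[[0,0,0],[0,0,0],0]]'
```

```text
t: 21.0
position: [465.5, -34.8, 2.9]
tool_rot: [[0.197, 0.98, 0.0], [0.98, -0.197, 0.0], [0.0, 0.0, -1.0]]
contact_force: [-0.0, -1.4, -0.4]
t: 21.42
position: [465.7, -34.8, 3.2]
tool_rot: [[0.197, 0.98, 0.001], [0.98, -0.197, -0.0], [0.0, 0.001, -1.0]]
contact_force: [-0.5, 0.5, 5.3]
finger_gap: 8.4
finger_force: 40.1
t: 21.67
position: [465.7, -34.8, 3.2]
tool_rot: [[0.197, 0.98, 0.001], [0.98, -0.197, -0.0], [0.0, 0.001, -1.0]]
contact_force: [-0.7, -0.4, 5.0]
finger_gap: 8.4
finger_force: 40.1
```

```bash
m="python3 -m handwheel"
$m '[[[0,0,-15],[0,0,0],0],[[0,0,-35],[0,0,0],0],[[0,0,-38],[0,0,0],0],[[0,0,-38],[0,0,0],0],[[0,0,-20],[0,0,0],0]]'
python3 - <<'E'
from h import *
plan(641,27,150,-.298)
c=arm.camera_model("wrist"); im=arm.snapshot("wrist"); cv2.imwrite("pics/w6.png",im[:,:,::-1])
E
```

```text
t: 22.08
position: [466.7, -35.0, 152.6]
tool_rot: [[0.197, 0.98, 0.005], [0.98, -0.197, -0.001], [-0.0, 0.005, -1.0]]
contact_force: [0.5, 0.1, -1.0]
finger_gap: 8.4
finger_force: 39.4
pos [466.7 -35.  152.6] yaw -0.198 shift [ 95.1 158.7   3.3] norm 185.0 rz 0.1 q6 -0.04 tilt [ 0.005 -0.001]
```

View pics/w6.png

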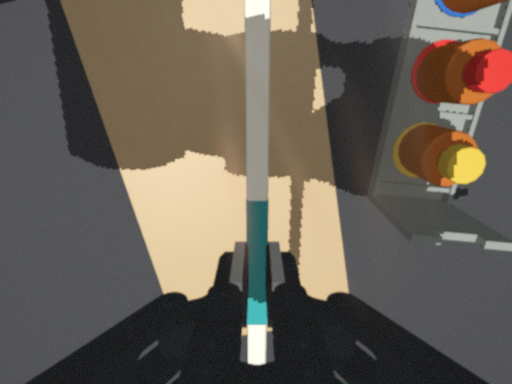

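The rod is held straight at its band, around (257,262). Next I'll carry it over the caddy.

```bash
m="python3 -m handwheel"
$m '[[[10,17,0],[0,0,0],0],[[19,31,0],[0,0,0],0],[[19,32,0],[0,0,0],0],[[19,32,0],[0,0,0],0],[[18,30,0],[0,0,0],0]]' |head -2
$m '[[[10,17,0],[0,0,0],0],[[0,0,0],[0,0,0.05],0],[[0,0,0],[0,0,0.05],0],[[0,0,0],[0,0,0],0],[[0,0,0],[0,0,0],0]]' |head -2
python3 - <<'E'
from h import *
plan(641,27,87.2,-.298)
E
```

```text
t: 22.55
position: [622.7, 21.4, 148.1]
t: 22.97
position: [639.6, 27.2, 147.9]
pos [639.6  27.2 147.9] yaw -0.296 shift [ 0.3  1.5 60.7] norm 61.0 rz 0.002 q6 0.22 tilt [-0.001  0.   ]
```

```bash
m="python3 -m handwheel"
$m '[[[0,1.5,18],[0,0,0],0],[[0,0,18],[0,0,0],0],[[0,0,10],[0,0,0],0],[[0,0,0],[0,0,0],0],[[0,0,0],[0,0,0],0]]' |head -2
$m '[[[0,0,6],[0,0,0],0],[[0,0,5],[0,0,0],0],[[0,0,2],[0,0,0],0],[[0,0,0],[0,0,0],0],[[0,0,0],[0,0,0],0]]'
python3 - <<'E'
from h import *
plan(641,27,87.2,-.298)
im=arm.snapshot("side"); cv2.imwrite("pics/side2.png",cv2.resize(im[120:270,150:350],None,fx=4,fy=4)[:,:,::-1])
E
```

```text
t: 23.38
position: [641.1, 26.6, 102.6]
t: 23.8
position: [641.5, 26.7, 89.9]
tool_rot: [[0.294, 0.956, 0.0], [0.956, -0.294, 0.0], [0.0, 0.0, -1.0]]
contact_force: [-0.4, 0.5, -0.5]
finger_gap: 8.5
finger_force: 39.4
pos [641.5  26.7  89.9] yaw -0.298 shift [ 0.2 -0.5  2.7] norm 3.0 rz 0.0 q6 0.22 tilt [0. 0.]
```

View pics/side2.png

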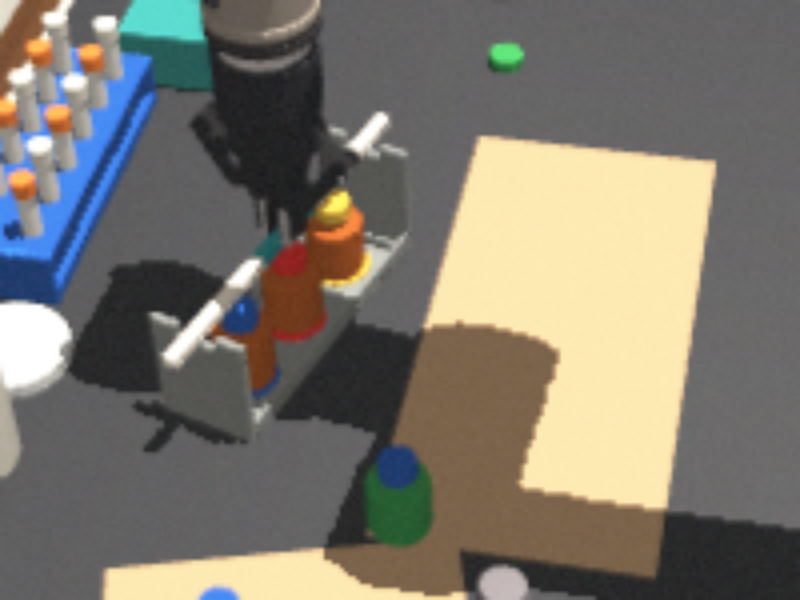

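The rod lies in the notch at each end, near (200,325) and (370,145), and all three jars are upright. I'll lower the last 3 mm.

```bash
m="python3 -m handwheel"
$m '[[[0,0,2],[0,0,0],0],[[0,0,0.8],[0,0,0],0],[[0,0,0],[0,0,0],0],[[0,0,0],[0,0,0],0]]'
$m '[[[0,0,0.6],[0,0,0],0],[[0,0,0],[0,0,0],0],[[0,0,0],[0,0,0],0]]'
```

```text
t: 24.18
position: [641.6, 26.6, 87.2]
tool_rot: [[0.294, 0.956, 0.0], [0.956, -0.294, 0.0], [0.0, 0.0, -1.0]]
contact_force: [-1.2, 0.1, 1.0]
finger_gap: 8.5
finger_force: 39.6
t: 24.43
position: [641.6, 26.7, 87.2]
tool_rot: [[0.294, 0.956, 0.001], [0.956, -0.294, -0.0], [0.0, 0.001, -1.0]]
contact_force: [-1.7, -0.3, 5.3]
finger_gap: 8.1
finger_force: 40.1
```

```bash
m="python3 -m handwheel"
$m '[[[0,0,0],[0,0,0],0.2],[[0,0,0],[0,0,0],0.4],[[0,0,0],[0,0,0],0.4],[[0,0,0],[0,0,0],0.4],[[0,0,0],[0,0,0],0.4]]' |tail -3
$m '[[[0,0,-10],[0,0,0],0.4],[[0,0,-25],[0,0,0],0.4],[[0,0,-35],[0,0,0],0.4],[[0,0,-35],[0,0,0],0.4],[[0,0,-20],[0,0,0],0.4]]' |head -2
$m '[[[0,0,0],[0,0,0],0.4],[[0,0,0],[0,0,0],0.4],[[0,0,0],[0,0,0],0.4]]' |tail -3
python3 - <<'E'
from h import *
im=arm.snapshot("wrist"); cv2.imwrite("pics/w7.png",im[:,:,::-1])
E
```

```text
contact_force: [-0.1, 0.4, -0.5]
finger_gap: 34.1
finger_force: 0.0
t: 25.27
position: [642.6, 26.6, 216.6]
contact_force: [-0.0, -0.0, 0.1]
finger_gap: 34.2
finger_force: 0.0
```

View pics/w7.png

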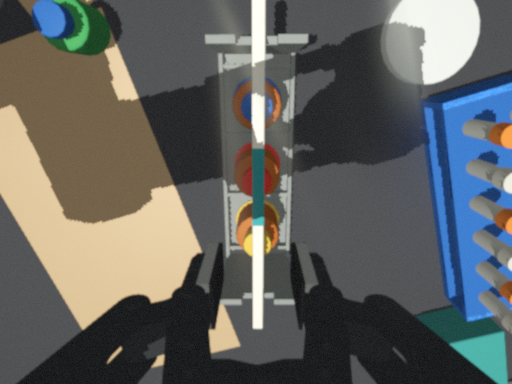

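The rod lies in both notches, passing (258,40) and (258,298), and sticks out beyond each plate. The jars stand upright on their own discs, and the gripper is clear.

```bash
python3 -c "
from rig import arm
print(arm.hand_in())"
```

```text
the job is handed in; nothing more can be done
None
```

I handed the job in at about 25 s of the 96 s limit: the last picture shows the three brown jars upright on their matching discs and the rod resting in both notches. The arm stayed clear of the white jars, but I did not re-measure them at the end, and the hand-in returned no verdict.

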